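# Turn the humidifier nozzle to the leafy plant

### The arm

A 7-joint arm with a two-finger parallel gripper is mounted at the origin on the work surface. World frame = base frame: x ahead of the robot, y to its left, z up, the work surface at z = 0. Lengths are in m, angles in rad, forces in N, time in s.
With the tool pointing down it reaches from about 0.4 to 0.875 m from the base axis. Payload 19.3 kg.
Tool frame: the origin (TCP) lies midway between the tips of the shut fingers; the grasp point (between the pads) lies 19 mm behind it; z points along the fingers, y is the line along which they close (so a half turn about z gives the same grasp; the last joint's range is limited). The gripper opens to 85 mm and grips with 20 to 120 N. Pads are 22 mm wide; open, the fingers measure 114 mm over their backs; the gripper's body (76 mm by 85 mm) begins 54 mm behind the grasp point. The pads swing forward as they close: fully open they stand 13 mm farther back than shut.
Start: joints at [-0.07, 0.521, -0.036, 1.599, 0.021, 1.021, -0.113], TCP at [0.625, -0, 0.202] pointing down, gripper open.
Joint ranges: [-2.91, 2.91], [-0.3, 2.13], [-1.5, 1.42], [0.17, 2.43], [-1.26, 4.41], [0.16, 1.93], [-2.52, 2.52]. Speed limits (rad/s): [1.89, 1.89, 2.39, 2.39, 3.01, 3.01, 3.01].

### API

Orientations are given as a unit quaternion [w, x, y, z].
In Python, from rig import bot, viewer, hand_in gives the robot as it stands. The module is installed in compiled form; this text tells all that it offers.
- The arm moves only by the shell command python3 -m pendant 'ROWS' [FORCE]. ROWS is a JSON object of lists of equal length, an entry for each row: "travel": the shift along the tool's x, y, z in cm, a list of three; "delta_rot": the turn, a rotation vector about the tool's x, y, z in degrees, a list of three; "claw": the finger opening in cm, from 0 to 8.54. In form: {"travel": [[x, y, z], ...], "delta_rot": [[rx, ry, rz], ...], "claw": [claw, ...]}. A call has 1 to 12 rows; each row is the pose to reach, as a shift and turn from the pose commanded when the call began, along the tool's axes at that moment; what a row does not reach only later rows make up. A row lasts 1/8 s, in which the tool goes at most 62.5 mm and 10.7 degrees, less where a joint would pass 70% of its speed; a pose out of reach is approached as far as the arm can. A call with a gripper value outside its range is refused whole. The fingers move at their own pace and stop on an object; FORCE is the grip in N (left out, the last holds). Time passes only in rows, so rows that repeat a pose let the fingers close. It gives the time, the measured TCP pose, the force and the opening at its end, in the units of the state.
- bot.sense(): the state, without advancing time (a new reading comes with each control period).
- viewer.get_image(name): name is "scene" or "side" or "wrist"; returns (picture, depth): 480x640x3 uint8, red, green, blue; 480x640 float32, m along the optical axis (not along the pixel's ray), 0 where there is no reading.
- viewer.camera_info(name): a dict with "camera_matrix" (3x3 intrinsics, pixels), "R" (3x3) and "t" (3): a world point X has camera coordinates R X + t; the wrist camera has in their place "mount" (4x4, takes a point from camera to tool coordinates, whose origin is the TCP and whose axes are the flange's). Camera axes: x right, y down, z forward; pixel columns grow to the right and rows downward; lengths in m; the calibration is good to about 2 mm. A picture is of the moment at which its call begins: read the wrist's pose just before it. camera_info takes no time and is no camera call.
- hand_in(): hands the job in, once; it reports no verdict.
The state is a dict: "time_s": time; "joint_positions": joint angles; "qd": joint speeds; "tau": joint torques, N m; "tool_pos": TCP position; "ee_rot": TCP orientation; "contact_force": force on the tool from outside, world axes, zero at the start; "moment": the same for the moment, N m; "width": finger opening in m.
Only numpy, scipy, OpenCV 4.12 (cv2) and the standard library are available. Lean on these libraries where they do the work, as an engineer would, in place of code of your own. Each camera call takes 0.05 s, during which the arm holds its last target. There are 200 camera calls.

### The job

The elbow nozzle on the desk humidifier has only been started on its thread. Screw it further on, clockwise seen from above, and stop when its outlet points at the leafy plant, not at the cactus; then let go, leaving both plants standing where they are.

Things in the scene. Friction and masses are not known exactly. Their poses are not given: they have to be found in the camera images.
- nozzle (a joint): screw angle (rad) of the grey elbow nozzle on the upright threaded stub of the white humidifier (fixed, 124 mm across, 120 mm high). Grows as it is screwed on, clockwise seen from above; stops at 0 and 2.6; starts at 0.1 to 0.3, at most 1.5 more is needed. The nozzle sinks 2 mm per rad. Lightly stiff (0.1 N m), stays where left.
- nozzle_grip (a point): grip point, on the vertical screw axis in the nozzle's block, about 173 mm above the desk. x points out along the outlet, z up. The block is 36 mm along x, 32 mm along y, its flat sides face +y and -y, from 26 mm below to 20 mm above this point; under it a round collar 52 mm across, 18 mm high. The level outlet tube, 29 mm across (33 at the mouth), ends 72 mm from the axis.
- leafy_plant: the plant to be misted: a loose terracotta pot 84 mm across the rim and 70 mm high with bushy, arching green leaves, about 120 mm across and 140 mm high over all, 0.4 kg; origin at the centre of its underside, z up. It stands on the desk 165 to 235 mm from the nozzle's axis.
- cactus: the other plant, to be left alone: a loose terracotta pot 70 mm across the rim and 55 mm high with one ribbed barrel-shaped cactus 48 mm across, 119 mm high over all, 0.3 kg; origin at the centre of its underside, z up. It stands beside the leafy plant, on either side.
There are look-alikes about, which are no part of the job. There is more than one size of the part that bears nozzle; the job needs the largest.

How it is judged:
At the end, for the whole second after the job is handed in: The nozzle is at rest and the line straight out of its outlet, seen from above, passes within 40 mm of the centre of the leafy plant's pot (about 12 degrees); both plants stand upright within 20 mm of where they started (y of leafy_plant in the frame of nozzle_grip between -0.04 and 0.04 m and x of leafy_plant in the frame of nozzle_grip above 0.1 m and velocity of joint nozzle between -0.05 and 0.05 rad/s and distance of each of leafy_plant, cactus from where it was at the start of the episode below 0.02 m and angle between each of leafy_plant, cactus's own z axis and vertical below 0.2 rad); the robot touches nothing.
It fails at once if a plant is pushed away by more than 30 mm (distance of any of leafy_plant, cactus from where it was at the start of the episode above 0.03 m).
It fails at once if a plant is knocked over (angle between any of leafy_plant, cactus's own z axis and vertical above 0.6 rad).
It also fails if it takes over 32 s, if anything falls off the work surface, if the arm or the gripper's body presses on something with over 40 N, if the wrist force passes 120 N, or if a joint passes its speed limit or range.

## Working session

There is one attempt and no reset: what is moved stays moved. The work goes in short steps, Python scripts to look and compute and a shell command to move; the robot and the scene stay as the last step left them, time stands still between calls to the robot, and variables do not carry over. Pictures are saved under pics/ and viewed, on a budget of 10 in all, crops included, one or two more only if the job needs it, and the job is handed in when it is done.

```bash
mkdir -p pics
cat > h.py <<'E'
import numpy as np, cv2
from rig import bot, viewer
def grab(n):
    im,d=viewer.get_image(n); np.savez(f'{n}.npz',im=im,d=d); return im,d
def cloud(n,d):
    c=viewer.camera_info(n);K=np.array(c["camera_matrix"]);v,u=np.mgrid[:480,:640]
    P=np.stack([(u-K[0,2])/K[0,0]*d,(v-K[1,2])/K[1,1]*d,d],-1)
    return (P-np.array(c["t"]))@np.array(c["R"])
E
python3 - <<'E'
from h import *
for n in("scene","side"):
    im,d=grab(n); cv2.imwrite(f'pics/{n}0.png',im[...,::-1])
    c=viewer.camera_info(n); print(n,-np.array(c["R"]).T@np.array(c["t"]))
s=bot.sense(); print(s["time_s"],s["tool_pos"],s["ee_rot"],s["width"])
E
```

```text
scene [0.92161313 0.35445304 0.64987695]
side [ 0.29487326 -0.3945394   0.65211145]
0.1 [ 6.24691824e-01 -4.18585712e-05  2.01801774e-01] [-3.07227554e-04  7.07105273e-01  7.07108120e-01 -3.80910705e-04] 0.085107613110342
```

View pics/scene0.png

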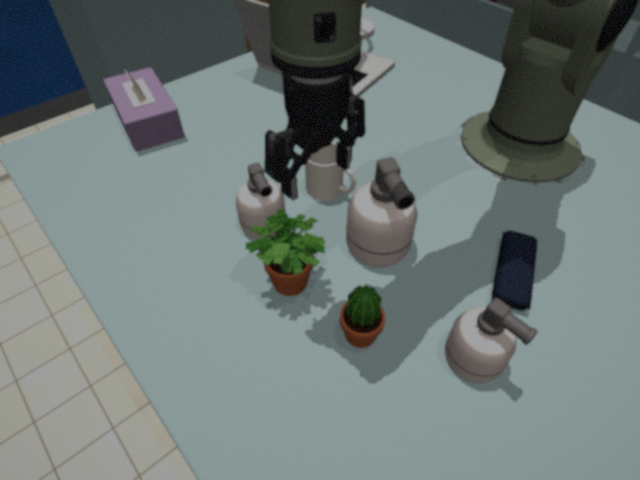

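View pics/side0.png

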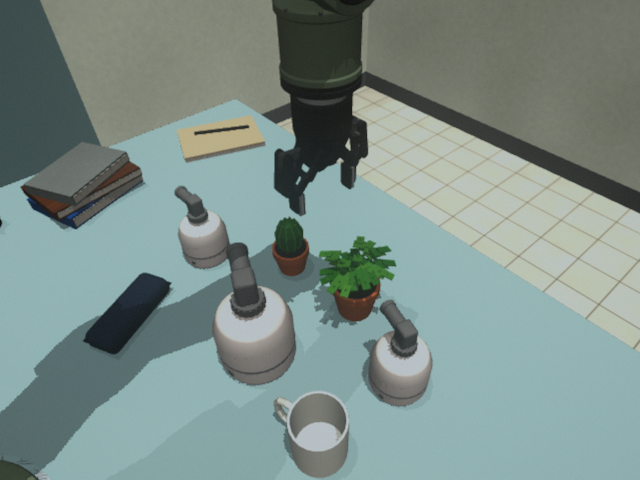

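Candidates for the humidifier:

| Humidifier | Scene pixel | Side pixel | Size |
|---|---|---|---|
| A | (382,222) | (254,330) | largest |
| B | (260,205) | (400,365) | small |
| C | (482,342) | (203,237) | small |

I pick A. The leafy plant is at scene (290,258) and side (356,285). The cactus is at scene (362,318) and side (290,248). Next I measure these and check the choice with a close crop.

Run:
```python
from h import *
D={n:np.load(n+'.npz') for n in("scene","side")}
boxes={"A":{"scene":(335,150,425,275),"side":(205,235,305,390)},"B":{"scene":(232,160,287,240),"side":(365,295,435,408)},"C":{"scene":(440,295,540,385),"side":(170,180,232,270)}}
def circ(p):
    A=np.c_[2*p,np.ones(len(p))]; x=np.linalg.lstsq(A,(p**2).sum(1),rcond=None)[0]; return x[:2],np.sqrt(x[2]+x[:2]@x[:2])
for k,b in boxes.items():
  Q=[]
  for n,(u0,v0,u1,v1) in b.items():
    P=cloud(n,D[n]['d'])[v0:v1,u0:u1].reshape(-1,3); ok=D[n]['d'][v0:v1,u0:u1].ravel()>0
    hsv=cv2.cvtColor(D[n]['im'],cv2.COLOR_RGB2HSV)[v0:v1,u0:u1].reshape(-1,3)
    P=P[ok];hsv=hsv[ok]; Q.append(P[(P[:,2]>.02)])
  P=np.vstack(Q); w=P[(P[:,2]>.03)&(P[:,2]<.07)]
  c,r=circ(w[:,:2]); print(k,"body",c.round(4),r.round(4),"top",np.percentile(P[:,2],99.5).round(3))
  if k=="A":
    np.save("A.npy",P)
    for q in Q:
      t=q[(q[:,2]>.165)&(np.hypot(*(q[:,:2]-c).T)<.1)]; far=t[np.hypot(*(t[:,:2]-c).T)>.03]; m=far[:,:2].mean(0)-c
      print("outlet az deg",np.degrees(np.arctan2(m[1],m[0])).round(1),"zmax",t[:,2].max().round(3),len(far),np.hypot(*(far[:,:2]-c).T).max())
    cA=c
for n in D:
  hsv=cv2.cvtColor(D[n]['im'],cv2.COLOR_RGB2HSV); P=cloud(n,D[n]['d'])
  m=((hsv[...,0]<14)&(hsv[...,1]>130)&(hsv[...,2]>50)).astype(np.uint8)
  k,l,s,ce=cv2.connectedComponentsWithStats(m)
  for i in range(1,k):
    if s[i,4]>150:
      p=P[l==i]; p=p[(p[:,2]>.01)&(p[:,2]<.09)]
      if len(p)<100: continue
      c,r=circ(p[:,:2][(p[:,2]<.05)]); d=c-cA
      print(n,ce[i].round(),s[i,4],"ctr",c.round(3),r.round(3),"dist",np.hypot(*d).round(3),"az",np.degrees(np.arctan2(d[1],d[0])).round(1),p[:,2].max().round(3))
a=cv2.resize(D['scene']['im'][130:370,220:540],None,fx=2,fy=2,interpolation=2); cv2.imwrite('pics/crop.png',a[...,::-1])
```

```text
A body [0.4961 0.0567] 0.1218 top 0.269
outlet az deg -80.6 zmax 0.282 741 0.09996421770306349
outlet az deg -111.0 zmax 0.195 827 0.08309168285163597
B body [ 0.6127 -0.1627] 0.0588 top 0.319
C body [0.4975 0.2726] 0.0686 top 0.184
scene [289. 281.] 720 ctr [ 0.661 -0.033] 0.029 dist 0.187 az -28.6 0.074
scene [360. 332.] 569 ctr [0.647 0.126] 0.018 dist 0.166 az 24.6 0.059
side [ 50. 204.] 219 ctr [0.332 0.567] 0.026 dist 0.536 az 107.9 0.055
```

View pics/crop.png

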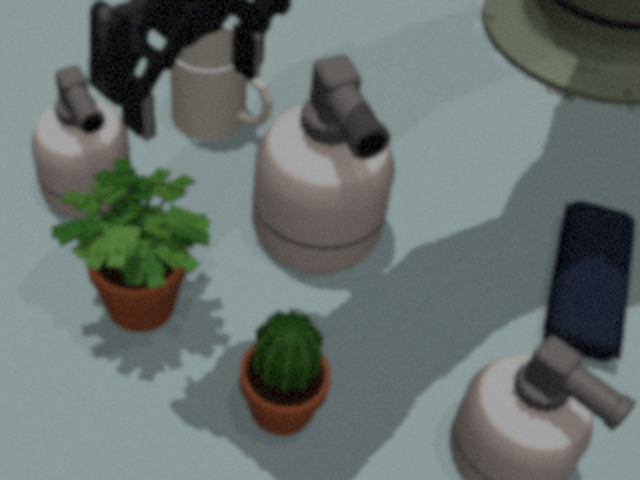

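The crop confirms A, the biggest humidifier, at crop (325,180), with its outlet mouth at (372,140). The leafy plant is at (140,245) and the cactus at (287,365). The unconstrained fits were contaminated, so I redo them robustly with the known radii.

```bash
cat > fit.py <<'E'
from h import *
from scipy.optimize import least_squares
def fixc(p,r,c0):
    return least_squares(lambda c:np.hypot(*(p[:,:2]-c).T)-r,c0,loss='soft_l1',f_scale=.002).x
E
python3 - <<'E'
from fit import *
D={n:np.load(n+'.npz') for n in("scene","side")}
bx={"scene":(335,150,425,275),"side":(205,235,305,390)}
cl={n:cloud(n,D[n]['d']) for n in D}; hs={n:cv2.cvtColor(D[n]['im'],cv2.COLOR_RGB2HSV) for n in D}
crop=lambda n,b:cl[n][b[1]:b[3],b[0]:b[2]].reshape(-1,3)
Q={n:crop(n,bx[n]) for n in D}
P=np.vstack(list(Q.values())); 
c0=np.median(P[(P[:,2]>.1)&(P[:,2]<.2)],0)[:2]; print("c0",c0)
near=P[(P[:,2]>.03)&(P[:,2]<.065)&(np.hypot(*(P[:,:2]-c0).T)<.1)]
c=fixc(near,.062,c0); print("body axis",c,"resid",np.median(abs(np.hypot(*(near[:,:2]-c).T)-.062)))
for n in Q:
  q=Q[n]; q1=q[(q[:,2]>.03)&(q[:,2]<.065)&(np.hypot(*(q[:,:2]-c).T)<.1)]; print(n,"axis",fixc(q1,.062,c))
  t=q[(q[:,2]>.163)&(q[:,2]<.21)]; r=np.hypot(*(t[:,:2]-c).T); f=t[(r>.03)&(r<.08)]
  top=f[f[:,2]>np.percentile(f[:,2],60)]
  o=top[:,:2].mean(0)-c; l=cv2.fitLine(top[:,:2].astype(np.float32),2,0,.01,.01).ravel()
  print(n,"z",t[:,2].max(),"az mean",np.degrees(np.arctan2(o[1],o[0])),"line",np.degrees(np.arctan2(l[1],l[0])),"len",r[r<.1].max(), "blocktop",t[r<.015].mean(0))
for nm,r,z,g in(("leafy",.042,(.058,.07),(.66,-.033)),("cactus",.035,(.045,.055),(.647,.126))):
 for n in D:
  m=(hs[n][...,0]<14)&(hs[n][...,1]>110)
  p=cl[n][m]; p=p[(p[:,2]>z[0])&(p[:,2]<z[1])&(np.hypot(*(p[:,:2]-g).T)<.08)]
  if len(p)<10: print(n,nm,"few");continue
  x=fixc(p,r,g); print(nm,n,len(p),x,"dist",np.hypot(*(x-c)),"az",np.degrees(np.arctan2(*(x-c)[::-1])))
 m=(hs[n][...,0]>35)&(hs[n][...,0]<80)&(hs[n][...,1]>90)
 p=np.vstack([cl[n][(hs[n][...,0]>35)&(hs[n][...,0]<80)&(hs[n][...,1]>90)] for n in D]);p=p[np.hypot(*(p[:,:2]-g).T)<.09]
 print("green",nm,len(p),p.min(0).round(3),p.max(0).round(3))
print(viewer.camera_info("wrist")["mount"])
E
```

```text
c0 [ 0.48316294 -0.00509756]
body axis [ 0.47315111 -0.00204025] resid 0.000564228923561283
scene axis [ 0.47261639 -0.00215927]
scene z 0.1963279450471912 az mean 64.29453279735772 line 66.42796 len 0.07524996366407698 blocktop [ 0.4742925  -0.0016925   0.19346493]
side axis [ 0.4738771  -0.00200417]
side z 0.19470604919512408 az mean 65.29943198290363 line 66.1524 len 0.07493005520036568 blocktop [ 0.47269254 -0.00296489  0.1922921 ]
leafy scene 205 [ 0.65551253 -0.03954261] dist 0.18617764259337521 az -11.620782535524008
leafy side 223 [ 0.65680571 -0.03845289] dist 0.18722951815739003 az -11.21442460623886
green leafy 5725 [ 0.579 -0.098  0.   ] [0.717 0.055 0.481]
cactus scene 175 [0.6338973  0.11581543] dist 0.19932210334174036 az 36.24807414816312
cactus side 130 [0.63557388 0.11702448] dist 0.20138909149234877 az 36.2434430829213
green cactus 1604 [0.608 0.037 0.   ] [0.672 0.142 0.481]
[[ 3.38580075e-04 -9.61807379e-01 -2.73726963e-01  7.01552984e-02]
 [ 9.99999862e-01  2.15472839e-04  4.79809005e-04 -1.44420666e-03]
 [-4.02503116e-04 -2.73727088e-01  9.61807319e-01 -1.71040826e-01]
 [ 0.00000000e+00  0.00000000e+00  0.00000000e+00  1.00000000e+00]]
```

Measured: screw axis (0.473, -0.002), block top z≈0.193, outlet azimuth +66°. The leafy plant is at azimuth -11.4° and 187 mm away, and the cactus is at +36°. So the nozzle needs about 77.5° (1.35 rad) clockwise. I'll move above it with the closing line at -24°.

```bash
python3 -m pendant '{"travel":[[0,0,-2.5],[0,-4,-2.5],[-0.1,-8,-2.5],[-0.2,-12,-2.5],[-0.2,-15.2,-2.5],[-0.2,-15.2,-2.5],[-0.2,-15.2,-2.5]],"delta_rot":[[0,0,0],[0,0,6],[0,0,12],[0,0,18],[0,0,24],[0,0,24],[0,0,24]],"claw":[8.5,8.5,8.5,8.5,8.5,8.5,8.5]}' 40
python3 - <<'E'
from h import *
s=bot.sense(); print(s["tool_pos"],s["ee_rot"],np.round(s["joint_positions"],2))
im,d=grab("wrist"); cv2.imwrite('pics/w1.png',im[...,::-1])
E
```

```text
time_s: 0.98
tool_pos: [0.4735, -0.0019, 0.2274]
ee_rot: [0.0, 0.838, 0.545, 0.0]
contact_force: [0.4, -0.2, -0.0]
width: 0.0847
[ 0.47353311 -0.00188812  0.22741847] [1.16619165e-04 8.38336994e-01 5.45152292e-01 2.22157123e-04] [-0.15  0.25  0.04  1.96 -0.01  0.93 -0.53]
```

View pics/w1.png

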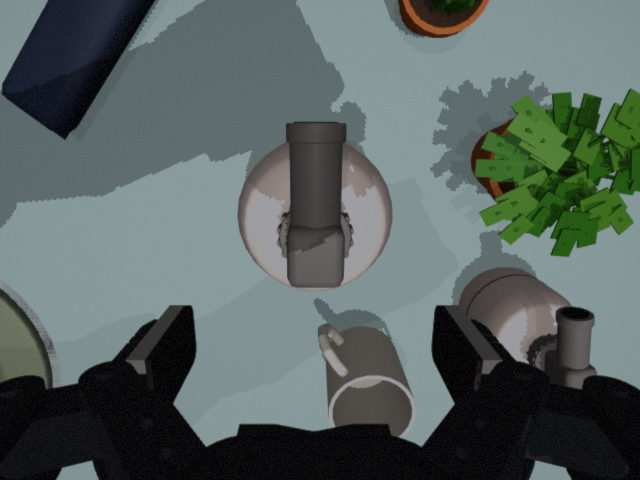

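The wrist view shows the outlet straight along tool x, with its mouth at (316,132) and block at (315,255), so the grip is aligned. The mug and plants are clear of the fingers. I'll descend and grip.

```bash
python3 -m pendant '{"travel":[[0,0,2.5],[0,0,5],[0,0,7.2],[0,0,7.2],[0,0,7.2],[0,0,7.2],[0,0,7.2],[0,0,7.2],[0,0,7.2],[0,0,7.2],[0,0,7.2],[0,0,7.2]],"delta_rot":[[0,0,0],[0,0,0],[0,0,0],[0,0,0],[0,0,0],[0,0,0],[0,0,0],[0,0,0],[0,0,0],[0,0,0],[0,0,0],[0,0,0]],"claw":[8.5,8.5,8.5,8.5,2,2,2,2,2,2,2,2]}' 40
```

```text
time_s: 2.52
tool_pos: [0.4738, -0.0021, 0.1561]
ee_rot: [0.0, 0.839, 0.545, 0.001]
contact_force: [-0.0, -0.7, 7.4]
width: 0.0307
```

It's gripped: width is 31 mm and side force is low. Now I turn 77.5° clockwise (+z), sinking 2.7 mm.

```bash
python3 -m pendant '{"travel":[[0,0,0.03],[0,0,0.05],[0,0,0.08],[0,0,0.11],[0,0,0.14],[0,0,0.16],[0,0,0.19],[0,0,0.22],[0,0,0.25],[0,0,0.27],[0,0,0.27],[0,0,0.27]],"delta_rot":[[0,0,7],[0,0,15],[0,0,23],[0,0,31],[0,0,39],[0,0,47],[0,0,55],[0,0,63],[0,0,71],[0,0,77.5],[0,0,77.5],[0,0,77.5]],"claw":[2,2,2,2,2,2,2,2,2,2,2,2]}' 40
cat > chk.py <<'E'
from fit import *
import sys
c=np.array([.4732,-.002])
for n in("scene","side"):
    im,d=grab(n); cv2.imwrite(f'pics/{n}_{sys.argv[1]}.png',im[...,::-1])
    hs=cv2.cvtColor(im,cv2.COLOR_RGB2HSV); P=cloud(n,d)
    q=P[(P[...,2]>.155)&(P[...,2]<.197)]; r=np.hypot(*(q[:,:2]-c).T); f=q[(r>.03)&(r<.08)]
    if len(f)>30:
        top=f[f[:,2]>np.percentile(f[:,2],60)]; o=top[:,:2].mean(0)-c; print(n,len(f),"outlet az",np.degrees(np.arctan2(o[1],o[0])).round(1))
    for nm,r,z,g in(("leafy",.042,(.058,.07),(.656,-.039)),("cactus",.035,(.045,.055),(.635,.116))):
        m=(hs[...,0]<14)&(hs[...,1]>110); p=P[m]; p=p[(p[:,2]>z[0])&(p[:,2]<z[1])&(np.hypot(*(p[:,:2]-g).T)<.08)]
        if len(p)>20: x=fixc(p,r,g); print(n,nm,x.round(4),"az",np.degrees(np.arctan2(*(x-c)[::-1])).round(1))
s=bot.sense(); print(s["time_s"],s["tool_pos"],s["ee_rot"],s["width"],np.round(s["joint_positions"],2))
E
python3 chk.py turned
```

```text
time_s: 4.03
tool_pos: [0.4743, -0.0023, 0.1534]
ee_rot: [-0.0, 0.995, -0.1, 0.001]
contact_force: [3.9, -3.1, 4.9]
width: 0.0305
scene 592 outlet az -8.7
scene leafy [ 0.6558 -0.0395] az -11.6
scene cactus [0.6339 0.1163] az 36.4
side 636 outlet az -14.0
side leafy [ 0.657  -0.0386] az -11.3
side cactus [0.6359 0.1169] az 36.2
4.125 [ 0.47430113 -0.00227257  0.15344277] [-1.55727492e-04  9.94950808e-01 -1.00353137e-01  1.45375550e-03] 0.030773616661372495 [-0.41  0.37  0.36  2.05 -0.19  0.75 -1.7 ]
```

The outlet is at about -11.4° (mean of the two views) against the plant's -11.4°. I'll release and rise.

```bash
python3 -m pendant '{"travel":[[0,0,0],[0,0,0],[0,0,0],[0,0,0],[0,0,0],[0,0,0],[0,0,-2],[0,0,-5],[0,0,-9],[0,0,-12],[0,0,-12],[0,0,-12]],"delta_rot":[[0,0,0],[0,0,0],[0,0,0],[0,0,0],[0,0,0],[0,0,0],[0,0,0],[0,0,0],[0,0,0],[0,0,0],[0,0,0],[0,0,0]],"claw":[8.5,8.5,8.5,8.5,8.5,8.5,8.5,8.5,8.5,8.5,8.5,8.5]}'
python3 chk.py end
```

```text
time_s: 5.62
tool_pos: [0.4727, -0.002, 0.272]
ee_rot: [0.0, 0.995, -0.1, -0.0]
contact_force: [-0.9, -0.5, -0.2]
width: 0.085
scene 586 outlet az -9.0
scene leafy [ 0.6555 -0.0394] az -11.6
scene cactus [0.6339 0.116 ] az 36.3
side 641 outlet az -14.3
side leafy [ 0.6568 -0.0383] az -11.2
side cactus [0.6359 0.1168] az 36.1
5.725 [ 0.47256224 -0.00207563  0.27174418] [ 2.59155480e-04  9.94964425e-01 -1.00226025e-01 -6.85891687e-04] 0.08511471830881778 [-0.47  0.21  0.41  1.91 -0.1   1.04 -1.79]
```

View pics/scene_end.png

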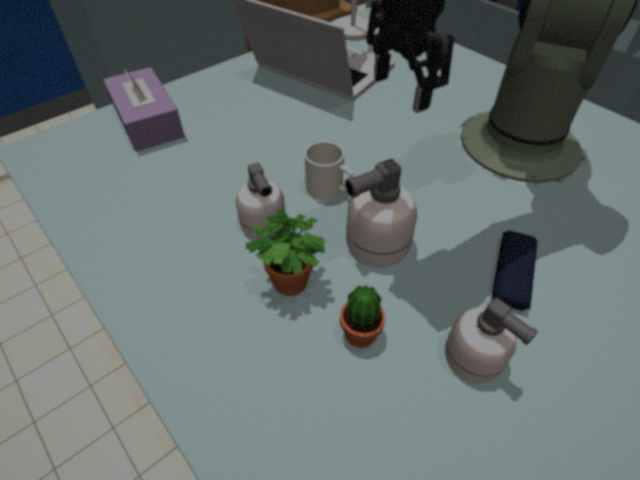

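The outlet mouth at (355,187) now points toward the leafy plant at (290,258). Both plants are upright and haven't moved, and the gripper is clear at (415,70).

```bash
python3 -c "
from rig import hand_in
hand_in()"
```

```text
the job is handed in; nothing more can be done
```

I gripped the nozzle block on the largest humidifier and screwed it 77.5° (1.35 rad) clockwise. I then let go, raised the gripper clear and handed in at about 5.7 s; no verdict is reported.

- **Aim:** After release the outlet's direction measured -9.0° in the scene view and -14.3° in the side view, a mean of about -11.6°. The leafy plant's pot is at about -11.4°. The two views disagree by about 5°, because each sees only one side of the tube, but both are well within the 12° allowed.
- **Plants:** Both pots measured within about 1 mm of their starting positions, and both look upright in the last picture.
- **Contact:** The gripper was open and about 80 mm above the nozzle, with a contact force of about 1 N, which I take as sensor noise.

No check failed. My first unconstrained circle fits were contaminated by other objects, so I redid them with the known radii before moving the arm.

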